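Wind the sprocket carriage to its stop and give it a blast of air

ROBOT

A 6-joint arm with a two-finger parallel gripper is mounted at the origin on the work surface. World frame = base frame: x ahead of the robot, y to its left, z up, the work surface at z = 0. Lengths are in m, angles in degrees, forces in N, time in s.
With the tool pointing down it reaches from about 0.3 to 0.875 m from the base axis. Payload 6.4 kg.
Tool frame: the origin (TCP) lies at the very end of the fingers, on their centre line; the grasp point (between the pads) lies 19 mm behind it; z points along the fingers, y is the line along which they close (so a half turn about z gives the same grasp; the last joint's range is limited). The gripper opens to 88 mm and grips with 3 to 60 N. Pads are 18 mm wide; open, the fingers measure 123 mm over their backs; the gripper's body (75 mm by 187 mm) begins 45 mm behind the grasp point.
Start: joints at [55.159, 10.359, 92.074, -0, 77.567, -11.82], TCP at [0.225, 0.529, 0.239] pointing down, gripper open.
Joint ranges: [-171.53, 171.53], [-51.25, 118.39], [17.06, 147.69], [-65.23, 245.23], [0, 150.52], [-178.68, 178.68]. Speed limits (degrees/s): [147.25, 147.25, 172.46, 180, 180, 180].

INTERFACE

Orientations are given as a 3x3 rotation matrix whose columns are the frame's x, y, z axes.
In Python, from bench import arm gives the robot as it stands.
- The arm moves only by the tool servo_tool, never from a script. Its argument "series" is one flat list of numbers, 5 for each row, row after row: the shift along the tool's x, y, z scaled (see below), then the turn about the tool's z scaled (see below), then the opening, from 0 (shut) to 1 (fully open). A call has 1 to 20 rows; each row is the pose to reach, as a shift and turn from the pose commanded when the call began, along the tool's axes at that moment, turning the shorter way round; what a row does not reach only later rows make up. The controller multiplies each number of a shift by 1000 mm and each number of a turn by 2 pi rad. A row lasts 1/8 s, in which the tool goes at most 62.5 mm and 10.7 degrees, less where a joint would pass 70% of its speed; a pose out of reach is approached as far as the arm can. A call with a number of a shift or a turn outside -1 to 1 is refused whole. A call with a gripper value outside its range is refused whole. The fingers move at their own pace and stop on an object; "newtons" is the grip in N (left out, the last holds). Time passes only in rows, so rows that repeat a pose let the fingers close. It gives the time, the measured TCP pose, the force, the opening and the grip force at its end, in the units of the state.
- arm.get_obs(): the state, without advancing time (a new reading comes with each control period).
- arm.camera(name): name is "scene" or "top" or "wrist"; returns a dict with "pixels" (384x512x3 uint8, red, green, blue), "z_map" (384x512 float32, m along the optical axis (not along the pixel's ray), 0 where there is no reading), "fovy" (degrees; the focal length in pixels is half the picture's height over the tangent of half this angle, whatever the lens; pixels are square), "cx", "cy" (the principal point, pixels), "k1" (the pictures are not rectified: a ray, as slopes to the right and down, at radius r is drawn at 1 + k1 r^2 times it, then the intrinsics apply), "R" (3x3) and "t" (3): a world point X has camera coordinates R X + t. Camera axes: x right, y down, z forward; pixel columns grow to the right and rows downward; lengths in m; the calibration is good to about 2 mm. A picture is of the moment at which its call begins.
- arm.finish_job(): hands the job in; it is judged then, once.
The state is a dict: "time_s": time; "q": joint angles; "joint_velocities": joint speeds; "joint_torque": joint torques, N m; "position": TCP position; "tool_rot": TCP orientation; "force": force on the tool from outside, world axes, zero at the start; "wrist_torque": the same for the moment, N m; "grip_width": finger opening in m; "grasp_force": force on a finger pad.
Only numpy, scipy, OpenCV 4.12 (cv2) and the standard library are available. Lean on these libraries where they do the work, as an engineer would, in place of code of your own. Each camera call takes 0.05 s, during which the arm holds its last target. There are 200 camera calls.

TASK

Wind the red-knobbed handwheel clockwise until the grey carriage carrying the sprockets just touches the yellow stop, without shoving the stop along its rod or pushing the carriage by hand. Then squeeze the orange trigger of the green blow gun fully, keep it squeezed for a second, and let it spring back. Leave the carriage against the stop and all the other things on the bench undisturbed.

Things in the scene. Friction and masses are not known exactly. Their poses are not given: they have to be found in the camera images.
- slide_base: Fixed aluminium base plate of the slide, 140 wide, 470 long, 15 mm thick; origin on the table under the slide's centre line. Its y axis runs along the slide from the handwheel to the stop, z up. The plate spans y -335 to +135 mm. A blue gearbox (110 x 110 mm, 85 high) under the wheel at y = -250 mm, two rods 45 mm above the table.
- wheel_center (a point): Point on the handwheel's vertical axis, 115 mm above the table, level with the middle of its rim. The wheel lies flat, black, 134 mm across; rim top 123 mm above the table.
- knob_grip (a point): Point on the axis of the upright red crank knob, 30 mm above its foot and 153 mm above the table. The knob is 18 to 22 mm thick and 52 mm tall (top 175 mm above the table), stands on the rim 55 mm from the wheel's axis, and spins freely on its own pin, so it can be held while the wheel is wound.
- handwheel (a joint): Angle of the handwheel in rad; grows as it is wound clockwise seen from above. One turn (6.28 rad) moves the carriage 60 mm towards the stop; it stays where it is left. When the carriage meets the stop the wheel goes hard (turning harder than about 20 N at the knob makes the stop slip).
- carriage: Grey carriage 120 wide x 80 long x 35 mm high on the two rods, carrying an upright cluster of steel sprockets 104 mm across (its top 167 mm above the table). Origin on the slide's centre line at table height, in the middle of its length; same axes as slide_base. Moved only through the handwheel.
- bumper (a point): Point on the carriage's front (+y of slide_base) face, 50 mm above the table, that meets the stop. Axes as slide_base.
- stop_face (a point): Point on the face of the yellow stop block (34 x 30 x 55 mm, black clamp knob on top to 97 mm above the table) that the carriage meets, in line with point bumper; axes as slide_base, so the gap still open is minus the y of bumper in this frame (0 = touching). The stop is clamped on the rod nearest the robot, at a different place each time.
- gun_stand: Fixed stand with a green air blow gun lying on its side; origin on the table under the gun. The nozzle points to -y (at the sprockets), the grip runs to -x. All parts of the gun are centred 115 mm above the table. The grip is 26 x 26 mm, from x = -15 to -125 mm, y = 0 to 26 mm. The orange trigger lies along the grip's -y side. A copper pipe goes down to the table at y = 75 mm.
- squeeze_point (a point): Middle of grip and squeezed trigger, 115 mm above the table, where the two are squeezed together with fingers closing along this point's y axis (axes as gun_stand). At this x the grip's back is at y = +17.5 mm and the trigger's front at -29 mm released, -17.5 mm fully squeezed. Free space above and below.
- trigger (a joint): Angle of the sprung orange trigger (88 mm long, 18 mm high, 8 mm thick, vertical hinge at the gun's end): 0 released, 0.20 rad fully squeezed (about 8 N at the squeeze point); springs back by itself.
- spanner: Loose steel spanner, 170 mm, lying by the slide; origin under its middle; a bystander.
- screwdriver: Loose screwdriver with yellow handle, 190 mm, lying beyond the slide; a bystander.
- brush: Loose brush, 160 mm, lying between the slide and the robot; a bystander.
- oil_bottle: Black oil bottle with red cap, 56 mm across, 150 mm tall, standing beyond the slide; origin under its centre; a bystander.
- tin: Steel tin, 80 mm across, 55 mm tall, beyond the gun; a bystander.
- chainring: Dark steel ring, 130 mm across, 8 mm thick, lying flat near the handwheel on the robot's side; a bystander.
- pedal: Bicycle pedal, about 124 x 88 x 26 mm, black with orange corners, lying beyond the slide; a bystander.

How it is judged:
By the outcome, as a careful person would: the job done as asked, in the order asked, and still so for the second after the job is handed in, with the robot touching nothing.
It also fails if it takes over 64 s, if anything falls off the work surface, if the arm or the gripper's body presses on something with over 40 N, if the wrist force passes 120 N, or if a joint passes its speed limit or range.

## Working session

There is one attempt and no reset: what is moved stays moved. The work goes in short steps, Python scripts to look and compute and a tool call to move; the robot and the scene stay as the last step left them, time stands still between calls to the robot, and variables do not carry over. Pictures are saved under pics/ and viewed, at most 10 in all, crops included, and the job is handed in when it is done.

Besides the shell and the picture viewer there is one more tool, called after "Call:" as name(argument=value, ...), one argument or row to a line, values as JSON. servo_tool: Moves the arm, as the interface text tells. Its arguments: {"type":"object","properties":{"series":{"type":"array"},"newtons":{"type":"number"}},"required":["series"]}

```bash
mkdir -p pics; cat > h.py <<'E'
import numpy as np, cv2
from bench import arm
def cam(n):
    c=arm.camera(n); f=192/np.tan(np.radians(c["fovy"]/2)); 
    c["K"]=np.array([[f,0,c["cx"]],[0,f,c["cy"]],[0,0,1]]); c["D"]=np.array([c["k1"],0,0,0,0.]); c["R"]=np.array(c["R"]);c["t"]=np.array(c["t"]); return c
def rays(c,uv):
    # drawn = ray*(1+k1 r^2)
    n=cv2.undistortPoints(np.array(uv,float).reshape(-1,1,2),c["K"],c["D"]).reshape(-1,2)
    return np.c_[n,np.ones(len(n))]
def onplane(c,uv,z):
    d=rays(c,uv)@c["R"]; o=-c["R"].T@c["t"]
    return o+d*((z-o[2])/d[:,2])[:,None]
def cloud(c):
    v,u=np.mgrid[0:384,0:512]; uv=np.c_[u.ravel(),v.ravel()]
    z=c["z_map"].ravel()
    P=(rays(c,uv)*z[:,None]-c["t"])@c["R"]; P[z==0]=np.nan
    return P.reshape(384,512,3)
def save(c,name): cv2.imwrite("pics/"+name,c["pixels"][:,:,::-1])
E
python3 - <<'E'
from h import *
import pickle
cs={}
for n in("scene","top"):
    c=cam(n); save(c,n+"1.png"); cs[n]=c; print(n,c["fovy"],c["k1"],-c["R"].T@c["t"])
pickle.dump(cs,open("c1.pkl","wb"))
print(arm.get_obs())
E
```

```text
scene 53.295230651607625 -0.07452428661664379 [1.03143682 0.03156168 0.89366918]
top 42.42242233253197 -0.08183634103240528 [ 0.4398821  -0.0021694   1.31363947]
{'time_s': 0.1, 'q': array([ 5.51577944e+01,  1.03965204e+01,  9.21244369e+01, -1.65714176e-03,
        7.75688739e+01, -1.18199513e+01]), 'joint_velocities': array([-0.11172542, -0.05761609, -0.09204715, -0.03720385, -0.02214739,
       -0.01486933]), 'joint_torque': array([ 7.92139017e-04, -4.34818089e+01, -3.42692721e+01,  7.04727648e-02,
        3.40777240e-02, -5.46669730e-05]), 'position': array([0.22458703, 0.5288054 , 0.23792377]), 'tool_rot': array([[-9.20355336e-01,  3.91082210e-01, -8.72559955e-04],
       [ 3.91083073e-01,  9.20354460e-01, -1.30291540e-03],
       [ 2.93517414e-04, -1.54038857e-03, -9.99998771e-01]]), 'force': array([-0.16357339, -0.49268582,  0.89377307]), 'wrist_torque': array([-0.0015008 , -0.00302461,  0.0414527 ]), 'grasp_force': 0.0, 'grip_width': 0.08840989729315042}
```

View pics/scene1.png

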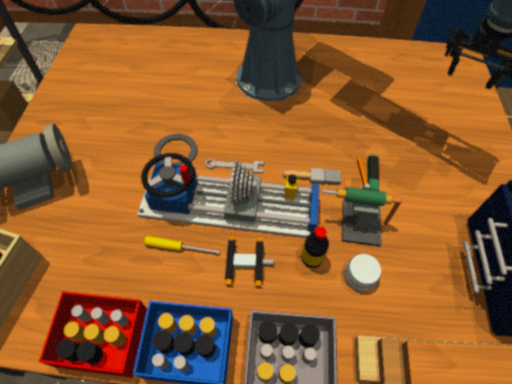

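View pics/top1.png

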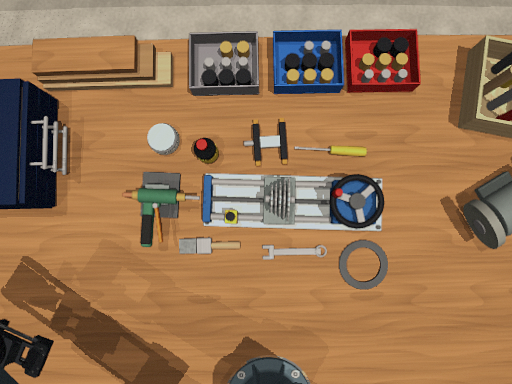

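The scene picture shows the wheel at about (168,175) and the stop at (291,183). The top picture shows the wheel at (357,201), red knob (338,192), carriage (280,200), stop (231,216), and the gun grip and trigger at (147,225)/(157,225). I'll measure these now.

```bash
python3 - <<'E'
from h import *
import pickle
cs=pickle.load(open("c1.pkl","rb"))
c=cs["top"]; P=cloud(c); px=c["pixels"]; hsv=cv2.cvtColor(px,cv2.COLOR_RGB2HSV)
H,S,V=[hsv[...,i].astype(int) for i in range(3)]
box=np.zeros((384,512),bool)
def B(x0,y0,x1,y1):
    m=np.zeros((384,512),bool); m[y0:y1,x0:x1]=1; return m
red=B(320,175,360,210)&((H<8)|(H>172))&(S>150)&(V>80)
def cen(m): v,u=np.nonzero(m); return [u.mean(),v.mean()],m.sum()
u,n=cen(red); print("knob",u,n,onplane(c,[u],.17),np.nanmedian(P[red],0))
# wheel: dark pixels height .10-.13
w=B(320,165,395,240)&(P[...,2]>.105)&(P[...,2]<.135)&(V<70)
v,uu=np.nonzero(w); h=cv2.convexHull(np.c_[uu,v].astype(np.int32)); (e)=cv2.fitEllipse(h); print("wheel",e,onplane(c,[e[0]],.12), np.nanmin(P[w],0),np.nanmax(P[w],0))
# yellow stop
y=B(215,200,250,235)&(H>20)&(H<35)&(S>120)&(V>100)
Y=P[y]; print("yellow",y.sum(),np.nanpercentile(Y,[3,50,97],axis=0))
v,uu=np.nonzero(y); print(uu.min(),uu.max(),v.min(),v.max())
# base plate edges: z~.015
b=B(195,165,395,240)&(abs(P[...,2]-.015)<.006)&(S<60)
v,uu=np.nonzero(b);r=cv2.minAreaRect(np.c_[uu,v].astype(np.int32)); print("plate",r,onplane(c,cv2.boxPoints(r),.015))
# carriage: z~.06-.085 around
for lo,hi in((.04,.055),(.055,.075),(.075,.095),(.15,.18)):
    k=B(250,170,310,232)&(P[...,2]>lo)&(P[...,2]<hi); print("car",lo,k.sum(),np.nanpercentile(P[k],[2,50,98],axis=0) if k.sum() else "")
# gun
g=B(135,185,185,250)&(H>35)&(H<90)&(S>80); print("green",np.nanpercentile(P[g],[2,50,98],axis=0))
gg=g&(P[...,0]<np.nanpercentile(P[g][:,0],50)); 
v,uu=np.nonzero(B(138,212,156,246)&(((H>35)&(H<90)&(S>80))|(V<60))&(P[...,2]>.1)); r=cv2.minAreaRect(np.c_[uu,v].astype(np.int32)); print("grip",r,onplane(c,cv2.boxPoints(r),.128))
o=B(150,203,168,246)&(H>8)&(H<22)&(S>190)&(P[...,2]>.09); v,uu=np.nonzero(o); r=cv2.minAreaRect(np.c_[uu,v].astype(np.int32)); print("trig",o.sum(),r,onplane(c,cv2.boxPoints(r),.124))
cr=np.hstack([cv2.resize(px[160:240,x:x+120],None,fx=6.6,fy=3.5) for x in ()]) if 0 else cv2.resize(px[160:250,120:395],(800,262),interpolation=2)
s=cs["scene"]["pixels"]; cr2=cv2.resize(s[130:260,130:400],(800,335),interpolation=2) if 0 else cv2.resize(s[140:250,130:410],(800,314),interpolation=2)
cv2.imwrite("pics/crop1.png",np.vstack([cr,cr2])[:,:,::-1])
E
```

```text
knob [np.float64(338.0377358490566), np.float64(191.9245283018868)] 53 [[ 0.5259461  -0.17077782  0.17      ]] [ 0.52547445 -0.17011665  0.17331181]
wheel ((356.4211120605469, 200.94007873535156), (53.29750061035156, 54.00590896606445), 125.80477142333984) [[ 0.5068809  -0.22204863  0.12      ]] [ 0.44363191 -0.28766462  0.10500692] [ 0.57278909 -0.15769159  0.13330146]
yellow 91 [[0.46319642 0.07261944 0.07023166]
 [0.4780148  0.08269452 0.07484075]
 [0.49354038 0.10037061 0.09507435]]
225 236 210 222
plate ((288.5, 206.0), (66.0, 185.0), 90.0) [[ 0.59571608  0.18047747  0.015     ]
 [ 0.58546316 -0.30968867  0.015     ]
 [ 0.41148082 -0.3026102   0.015     ]
 [ 0.42179118  0.1820225   0.015     ]]
car 0.04 458 [[ 0.45998219 -0.11204696  0.0440223 ]
 [ 0.5159364  -0.07741824  0.05024353]
 [ 0.56987318  0.03747272  0.05455611]]
car 0.055 924 [[ 0.45783058 -0.07829981  0.05612352]
 [ 0.49965362 -0.03051913  0.06432721]
 [ 0.57494466  0.00507318  0.06905318]]
car 0.075 5 [[ 0.54451636 -0.05649786  0.08639731]
 [ 0.5518185  -0.05618472  0.09078273]
 [ 0.55702413 -0.0558918   0.09378134]]
car 0.15 132 [[ 0.48384308 -0.05804241  0.15050666]
 [ 0.51668075 -0.04825938  0.15822435]
 [ 0.54831085 -0.02459746  0.16953594]]
green [[0.41304902 0.21589672 0.11303201]
 [0.52323373 0.27302571 0.1287443 ]
 [0.54617515 0.30340517 0.13627901]]
grip ((146.81517028808594, 228.45721435546875), (11.415226936340332, 33.62189865112305), 3.5763344764709473) [[0.41159154 0.30097969 0.128     ]
 [0.49201688 0.29577619 0.128     ]
 [0.48978535 0.26804297 0.128     ]
 [0.40946386 0.27337909 0.128     ]]
trig 44 ((158.30999755859375, 224.66998291015625), (33.37544631958008, 4.101219177246094), 81.8698959350586) [[0.49862784 0.26806059 0.124     ]
 [0.49984198 0.25815516 0.124     ]
 [0.42015208 0.24700442 0.124     ]
 [0.41892525 0.25685153 0.124     ]]
```

View pics/crop1.png

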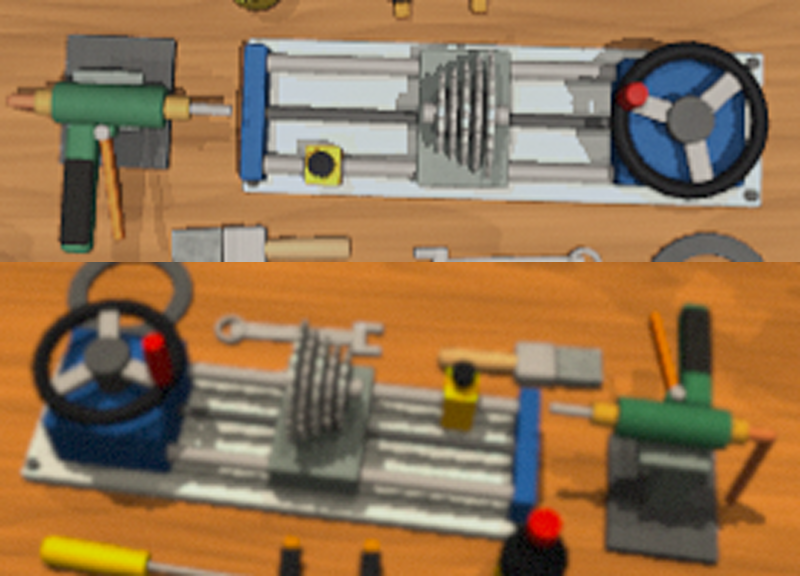

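The crop agrees with the given sizes: knob to wheel axis is 54.8 mm, and the grip-trigger angle is about 0.2 rad. Next is the move above the knob, turning tool y onto world y.

Call:
servo_tool(
  series=[-0.55, -0.526, 0, -0.064, 1, -0.55, -0.526, 0, -0.064, 1, -0.55, -0.526, 0, -0.064, 1, -0.55, -0.526, 0, -0.064, 1, -0.55, -0.526, 0, -0.064, 1, -0.55, -0.526, 0, -0.064, 1, -0.55, -0.526, 0, -0.064, 1, -0.55, -0.526, 0, -0.064, 1, -0.55, -0.526, 0, -0.064, 1, -0.55, -0.526, 0, -0.064, 1, -0.55, -0.526, 0, -0.064, 1, -0.55, -0.526, 0, -0.064, 1, -0.55, -0.526, 0, -0.064, 1, -0.55, -0.526, 0, -0.064, 1, -0.55, -0.526, 0, -0.064, 1, -0.55, -0.526, 0, -0.064, 1],
)

```text
time_s: 2.1
position: [0.5251, -0.1682, 0.2389]
tool_rot: [[-1.0, -0.002, 0.0], [-0.002, 1.0, 0.0], [-0.0, 0.0, -1.0]]
force: [-0.1, -0.2, 0.3]
grip_width: 0.088
grasp_force: 0.0
```

```bash
python3 - <<'E'
from h import *
c=cam("wrist"); save(c,"w1.png"); P=cloud(c); hsv=cv2.cvtColor(c["pixels"],cv2.COLOR_RGB2HSV)
H,S,V=[hsv[...,i].astype(int) for i in range(3)]
z=P[...,2]
m=((H<8)|(H>172))&(S>150)&(z>.165)&(z<.185)
v,u=np.nonzero(m); print(m.sum(),onplane(c,[[u.mean(),v.mean()]],.175),np.nanmean(P[m],0))
w=(z>.11)&(z<.13)&(V<70); X=P[w][:,:2].astype(np.float32)
print(w.sum(),cv2.minEnclosingCircle(X))
o=arm.get_obs(); print(o["position"],o["tool_rot"][:,1],o["q"],-c["R"].T@c["t"])
E
```

```text
502 [[ 0.52295557 -0.17158013  0.175     ]] [ 0.52332262 -0.1715957   0.17397608]
5772 ((0.5113270282745361, -0.17126786708831787), 0.115926593542099)
[ 0.52515689 -0.16845009  0.23896598] [-2.21070551e-03  9.99997556e-01  9.50912484e-06] [-3.01202067e+01  7.34845132e+00  9.54751629e+01  5.09423353e-03
  7.71689492e+01 -1.20248002e+02] [ 0.44557538 -0.16794928  0.38547804]
```

View pics/w1.png

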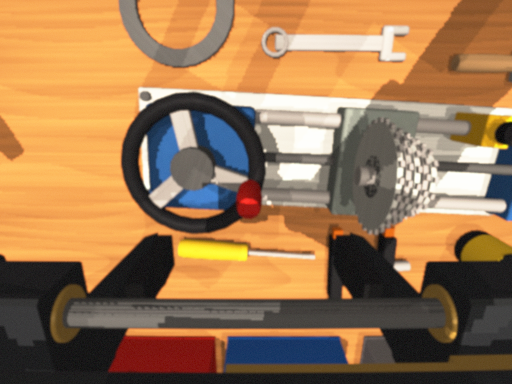

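The wrist view shows the wheel (centre about (193,162)), the red knob (249,200) and the carriage front with the yellow stop at (490,130). I'll get the refined wheel centre and slide direction.

```bash
python3 - <<'E'
from h import *
c=cam("wrist"); P=cloud(c); hsv=cv2.cvtColor(c["pixels"],cv2.COLOR_RGB2HSV)
V=hsv[...,2].astype(int); z=P[...,2]
w=(z>.105)&(z<.13)&(V<80); w[235:]=0; w[:,275:]=0
v,u=np.nonzero(w); h=cv2.convexHull(np.c_[u,v].astype(np.int32)); Q=onplane(c,h.reshape(-1,2),.117)[:,:2]
A=np.c_[2*Q,np.ones(len(Q))]; s=np.linalg.lstsq(A,(Q**2).sum(1),rcond=None)[0]; print("wheel",s[:2],np.sqrt(s[2]+s[0]**2+s[1]**2))
# plate robot-side edge & carriage
S=hsv[...,1].astype(int)
for n,a in(("plate edge",[[145,88],[340,97]]),): print(n,onplane(c,a,.015))
k=(z>.058)&(z<.075); k[:, :335]=0; k[:,425:]=0; k[215:]=0
print("car",np.nanpercentile(P[k],[1,50,99],axis=0))
y=(hsv[...,0]>20)&(hsv[...,0]<35)&(S>120)&(z>.02)&(z<.08); y[160:]=0
print("stop",np.nanpercentile(P[y],[1,3,50,99],axis=0))
E
```

```text
wheel [ 0.50694303 -0.22291379] 0.06573597896519334
plate edge [[ 0.43488438 -0.29577735  0.015     ]
 [ 0.44483227 -0.06532144  0.015     ]]
car [[ 0.45609757 -0.07588071  0.05967212]
 [ 0.4867488  -0.06054819  0.06561904]
 [ 0.5723041   0.00402342  0.07246863]]
stop [[0.46144807 0.07037138 0.02623226]
 [0.46209393 0.07068444 0.03037456]
 [0.4746408  0.07464313 0.07476326]
 [0.50227064 0.13996345 0.07716227]]
```

Measurements agree: wheel centre (0.507, -0.223), radius 66 mm, slide yaw about 2.5°, gap about 68 mm. That is roughly 1.13 turns. I'll descend and grip the knob.

Call:
servo_tool(
  series=[0, -0.002, 0.05, 0, 1, 0, -0.002, 0.09, 0, 1, 0, -0.002, 0.105, 0, 1, 0, -0.002, 0.105, 0, 1, 0, -0.002, 0.105, 0, 0, 0, -0.002, 0.105, 0, 0, 0, -0.002, 0.105, 0, 0, 0, -0.002, 0.105, 0, 0, 0, -0.002, 0.105, 0, 0, 0, -0.002, 0.105, 0, 0],
  newtons=25,
)

```text
time_s: 3.45
position: [0.5253, -0.172, 0.1337]
tool_rot: [[-1.0, -0.0, -0.0], [-0.0, 1.0, 0.0], [0.0, 0.0, -1.0]]
force: [-0.1, -0.9, 0.4]
grip_width: 0.0302
grasp_force: 0.0
```

Call:
servo_tool(
  series=[0, 0, 0, 0, 0, 0, 0, 0, 0, 0, 0, 0, 0, 0, 0],
)

```text
time_s: 3.82
position: [0.5253, -0.1721, 0.1337]
tool_rot: [[-1.0, -0.0, -0.0], [-0.0, 1.0, -0.0], [0.0, -0.0, -1.0]]
force: [0.8, -0.7, -1.1]
grip_width: 0.0205
grasp_force: 25.0
```

```bash
python3 - <<'E'
from h import *
o=arm.get_obs(); print(o["position"],o["force"],o["grip_width"])
t0=np.radians(71.2);r=.055
for k in range(1,21):
    a=t0-np.radians(10*k); d=r*np.array([np.cos(a)-np.cos(t0),np.sin(a)-np.sin(t0)])
    print("%.4f, %.4f, 0, 0, 0,"%(-d[0],d[1]),end=" ")
E
```

```text
[ 0.52531323 -0.17214155  0.13365735] [ 0.76085709 -0.67492708 -1.12235205] 0.020526163523709652
-0.0088, -0.0039, 0, 0, 0, -0.0167, -0.0092, 0, 0, 0, -0.0237, -0.0158, 0, 0, 0, -0.0293, -0.0236, 0, 0, 0, -0.0336, -0.0322, 0, 0, 0, -0.0362, -0.0414, 0, 0, 0, -0.0373, -0.0509, 0, 0, 0, -0.0366, -0.0605, 0, 0, 0, -0.0343, -0.0698, 0, 0, 0, -0.0305, -0.0786, 0, 0, 0, -0.0251, -0.0865, 0, 0, 0, -0.0185, -0.0934, 0, 0, 0, -0.0108, -0.0991, 0, 0, 0, -0.0022, -0.1033, 0, 0, 0, 0.0070, -0.1060, 0, 0, 0, 0.0166, -0.1071, 0, 0, 0, 0.0261, -0.1064, 0, 0, 0, 0.0354, -0.1041, 0, 0, 0, 0.0442, -0.1003, 0, 0, 0, 0.0522, -0.0949, 0, 0, 0,
```

Call:
servo_tool(
  series=[-0.0088, -0.0039, 0, 0, 0, -0.0167, -0.0092, 0, 0, 0, -0.0237, -0.0158, 0, 0, 0, -0.0293, -0.0236, 0, 0, 0, -0.0336, -0.0322, 0, 0, 0, -0.0362, -0.0414, 0, 0, 0, -0.0373, -0.0509, 0, 0, 0, -0.0366, -0.0605, 0, 0, 0, -0.0343, -0.0698, 0, 0, 0],
)

```text
time_s: 4.95
position: [0.5593, -0.2413, 0.1336]
tool_rot: [[-1.0, -0.0, -0.002], [-0.0, 1.0, 0.002], [0.002, 0.002, -1.0]]
force: [-7.8, 5.4, 5.9]
grip_width: 0.0206
grasp_force: 25.0
```

```bash
python3 - <<'E'
from h import *
p=np.array([.5596,-.2416]);c=np.array([.5068,-.2238]);t0=np.radians(-18.6)
for k in range(1,21):
    a=t0-np.radians(12.5*k); d=c+.055*np.array([np.cos(a),np.sin(a)])-p
    print("%.4f, %.4f, 0, 0, 0,"%(-d[0],d[1]),end=" ")
E
```

```text
0.0057, -0.0106, 0, 0, 0, 0.0130, -0.0201, 0, 0, 0, 0.0221, -0.0279, 0, 0, 0, 0.0327, -0.0334, 0, 0, 0, 0.0443, -0.0365, 0, 0, 0, 0.0563, -0.0371, 0, 0, 0, 0.0681, -0.0350, 0, 0, 0, 0.0791, -0.0305, 0, 0, 0, 0.0890, -0.0236, 0, 0, 0, 0.0971, -0.0148, 0, 0, 0, 0.1031, -0.0045, 0, 0, 0, 0.1067, 0.0069, 0, 0, 0, 0.1078, 0.0189, 0, 0, 0, 0.1063, 0.0307, 0, 0, 0, 0.1022, 0.0420, 0, 0, 0, 0.0958, 0.0521, 0, 0, 0, 0.0873, 0.0606, 0, 0, 0, 0.0773, 0.0671, 0, 0, 0, 0.0660, 0.0712, 0, 0, 0, 0.0541, 0.0728, 0, 0, 0,
```

Call:
servo_tool(
  series=[0.0057, -0.0106, 0, 0, 0, 0.013, -0.0201, 0, 0, 0, 0.0221, -0.0279, 0, 0, 0, 0.0327, -0.0334, 0, 0, 0, 0.0443, -0.0365, 0, 0, 0, 0.0563, -0.0371, 0, 0, 0, 0.0681, -0.035, 0, 0, 0, 0.0791, -0.0305, 0, 0, 0, 0.089, -0.0236, 0, 0, 0, 0.0971, -0.0148, 0, 0, 0, 0.1031, -0.0045, 0, 0, 0, 0.1067, 0.0069, 0, 0, 0, 0.1078, 0.0189, 0, 0, 0, 0.1063, 0.0307, 0, 0, 0, 0.1022, 0.042, 0, 0, 0, 0.0958, 0.0521, 0, 0, 0, 0.0873, 0.0606, 0, 0, 0, 0.0773, 0.0671, 0, 0, 0, 0.066, 0.0712, 0, 0, 0, 0.0541, 0.0728, 0, 0, 0],
)

```text
time_s: 7.45
position: [0.5058, -0.1688, 0.1337]
tool_rot: [[-1.0, -0.001, -0.001], [-0.001, 1.0, -0.0], [0.001, -0.0, -1.0]]
force: [-2.0, -6.6, -2.1]
grip_width: 0.0204
grasp_force: 25.0
```

```bash
python3 - <<'E'
from h import *
o=arm.get_obs(); print(o["position"],o["force"])
c=cam("top"); cv2.imwrite("pics/t2.png",cv2.resize(c["pixels"][160:250,195:395],(800,360),interpolation=2)[:,:,::-1])
c=cam("scene"); cv2.imwrite("pics/s2.png",cv2.resize(c["pixels"][140:240,200:340],(800,571),interpolation=2)[:,:,::-1])
E
```

```text
[ 0.50582988 -0.16883727  0.13367681] [-2.00359615 -6.56441734 -2.10200829]
```

View pics/t2.png

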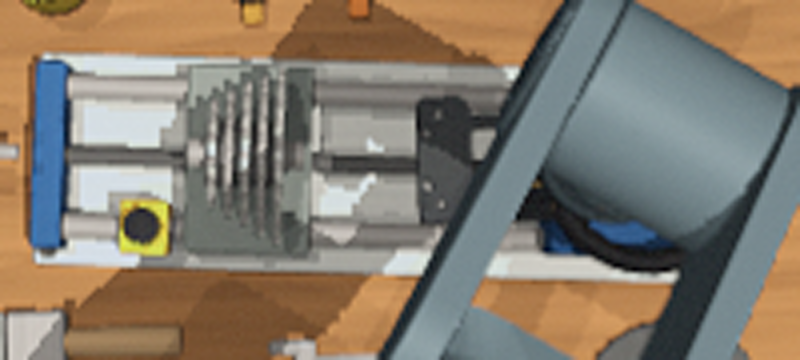

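View pics/s2.png

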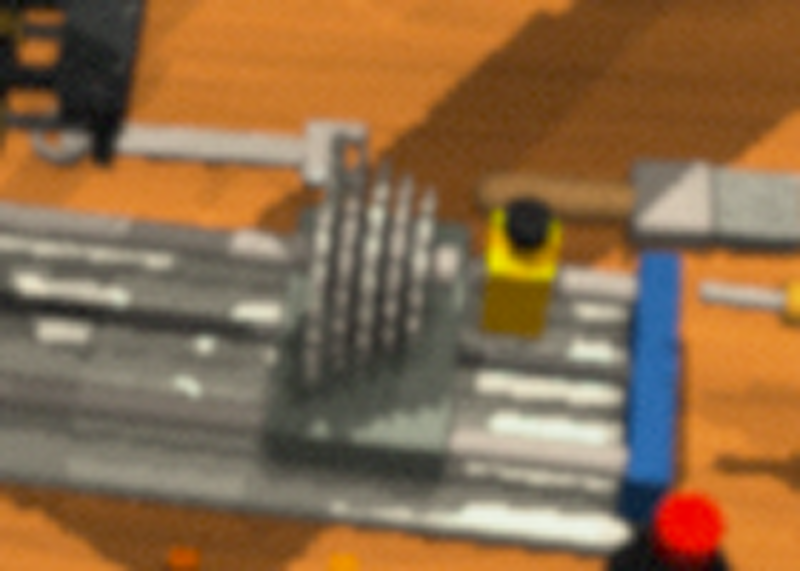

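The carriage is still about 12 mm from the stop (top crop: front at x=188, stop at x=168). That matches the prediction of about 70° left, so I'll advance more slowly.

```bash
python3 - <<'E'
from h import *
p=np.array([.5056,-.1690]);c=np.array([.5067,-.2241]);t0=np.radians(91)
for st,ks in((5,range(1,10)),):
  for k in ks:
    a=t0-np.radians(st*k); d=c+.055*np.array([np.cos(a),np.sin(a)])-p
    print("%.4f, %.4f, 0, 0, 0,"%(-d[0],d[1]),end=" ")
E
```

```text
-0.0049, -0.0002, 0, 0, 0, -0.0097, -0.0008, 0, 0, 0, -0.0144, -0.0017, 0, 0, 0, -0.0190, -0.0031, 0, 0, 0, -0.0235, -0.0049, 0, 0, 0, -0.0278, -0.0070, 0, 0, 0, -0.0319, -0.0095, 0, 0, 0, -0.0357, -0.0124, 0, 0, 0, -0.0393, -0.0155, 0, 0, 0,
```

Call:
servo_tool(
  series=[-0.0049, -0.0002, 0, 0, 0, -0.0097, -0.0008, 0, 0, 0, -0.0144, -0.0017, 0, 0, 0, -0.019, -0.0031, 0, 0, 0, -0.0235, -0.0049, 0, 0, 0, -0.0278, -0.007, 0, 0, 0, -0.0319, -0.0095, 0, 0, 0, -0.0357, -0.0124, 0, 0, 0, -0.0393, -0.0155, 0, 0, 0, -0.0393, -0.0155, 0, 0, 0],
)

```text
time_s: 8.8
position: [0.5455, -0.1849, 0.1337]
tool_rot: [[-1.0, -0.0, 0.001], [-0.0, 1.0, -0.0], [-0.001, -0.0, -1.0]]
force: [1.6, -0.2, -2.1]
grip_width: 0.0206
grasp_force: 25.0
```

```bash
cat >> h.py <<'E'
def gap():
    c=cam("top"); px=c["pixels"]; P=cloud(c); h=cv2.cvtColor(px,cv2.COLOR_RGB2HSV); H,S=h[...,0].astype(int),h[...,1].astype(int)
    y=(H>20)&(H<35)&(S>120); y[:, :215]=0; y[:,250:]=0; y[:200]=0; y[235:]=0
    v,u=np.nonzero(y); rows=range(int(np.percentile(v,20)),int(np.percentile(v,80)))
    R=[px[r,225:255].astype(int) for r in rows]
    sat=np.mean([S[r,225:255] for r in rows],0); val=np.mean([h[r,225:255,2] for r in rows],0)
    # world s of right edge of the yellow at z=.075
    e=[[u[v==r].max()+.5,r] for r in rows]; Q=onplane(c,e,.075); s=Q[:,0]*.043+Q[:,1]*.999
    return u.min(),u.max(),s.mean(),sat.round().astype(int),val.round().astype(int),onplane(c,[[x,rows[0]] for x in range(225,255)],.077)[:,1].round(4)
E
python3 - <<'E'
from h import *
o=arm.get_obs(); print(o["position"],o["force"])
for a in gap(): print(a)
E
```

```text
[ 0.54554204 -0.1848553   0.13371779] [ 1.55582619 -0.1853008  -2.05902968]
225
236
0.09184889831093357
[168 114  79  64  46  36  47  55  92 146 171 173  93  14  14  16  14  13
  16  16  15  17  14  15  15  12  15  15  15  14]
[191 131 101  83  76  74  80  84 107 141 195 191  88 126 135 126 120 120
 116 120 116 114 110 114 105 109 105 108 108 100]
[0.0998 0.0973 0.0948 0.0923 0.0898 0.0873 0.0848 0.0823 0.0798 0.0773
 0.0748 0.0723 0.0698 0.0673 0.0648 0.0623 0.0598 0.0573 0.0548 0.0523
 0.0498 0.0473 0.0448 0.0423 0.0398 0.0373 0.0348 0.0323 0.0298 0.0273]
```

Close now: in the top view there's only about one pixel (1–3 mm) left. I'll go in 2° steps and watch the force.

Call:
servo_tool(
  series=[-0.0007, -0.0007, 0, 0, 0, -0.0013, -0.0014, 0, 0, 0, -0.0013, -0.0014, 0, 0, 0],
)

```text
time_s: 9.22
position: [0.5462, -0.1855, 0.1337]
tool_rot: [[-1.0, -0.0, -0.0], [-0.0, 1.0, 0.001], [0.0, 0.001, -1.0]]
force: [-0.2, 3.5, -0.6]
grip_width: 0.0202
grasp_force: 25.0
```

Call:
servo_tool(
  series=[-0.0007, -0.0007, 0, 0, 0, -0.0013, -0.0014, 0, 0, 0, -0.0013, -0.0014, 0, 0, 0],
)

```text
time_s: 9.6
position: [0.5477, -0.1872, 0.1337]
tool_rot: [[-1.0, -0.0, 0.0], [-0.0, 1.0, 0.0], [-0.0, 0.0, -1.0]]
force: [1.1, 3.7, -2.3]
grip_width: 0.0206
grasp_force: 25.0
```

Call:
servo_tool(
  series=[-0.0006, -0.0007, 0, 0, 0, -0.0013, -0.0014, 0, 0, 0, -0.0013, -0.0014, 0, 0, 0],
)

```text
time_s: 9.98
position: [0.549, -0.1887, 0.1337]
tool_rot: [[-1.0, -0.0, 0.0], [-0.0, 1.0, 0.0], [-0.0, 0.0, -1.0]]
force: [2.7, 4.1, -1.6]
grip_width: 0.0206
grasp_force: 25.0
```

Call:
servo_tool(
  series=[-0.0006, -0.0007, 0, 0, 0, -0.0012, -0.0015, 0, 0, 0, -0.0012, -0.0015, 0, 0, 0],
)

```text
time_s: 10.35
position: [0.5502, -0.1902, 0.1337]
tool_rot: [[-1.0, -0.0, 0.0], [-0.0, 1.0, -0.0], [-0.0, -0.0, -1.0]]
force: [3.4, 4.0, -1.8]
grip_width: 0.0204
grasp_force: 25.0
```

```bash
python3 - <<'E'
from h import *
o=arm.get_obs(); print(o["position"],o["force"])
for a in gap()[:5]: print(a)
c=cam("top");d=cam("scene"); cv2.imwrite("pics/t3.png",np.hstack([cv2.resize(c["pixels"][190:240,200:260],(400,333),interpolation=0),cv2.resize(d["pixels"][150:210,255:327],(400,333),interpolation=0)])[:,:,::-1])
E
```

```text
[ 0.55015369 -0.19021191  0.13369405] [ 3.36001153  4.02452305 -1.78123446]
225
236
0.09184889831093357
[170 115  78  59  44  37  46  52  90 145 172 172  34  12  14  14  13  16
  14  15  16  16  16  16  14  14  15  16  12  15]
[190 131 101  83  76  74  79  85 107 141 194 191  76 140 127 127 120 116
 118 122 114 115 114 114 105 106 105 112 100 100]
```

View pics/t3.png

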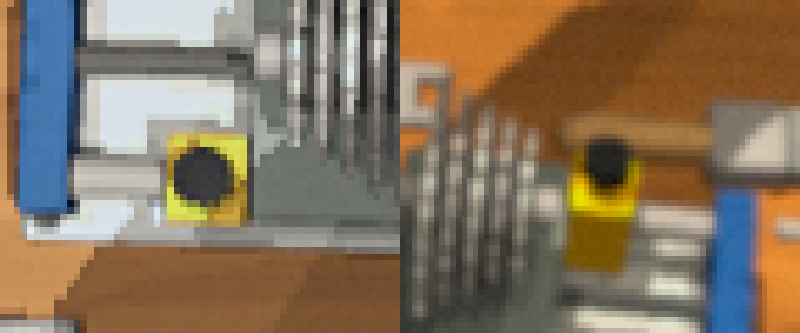

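The left crop shows the carriage edge about one dark pixel from the stop, so I'll keep going in small steps.

Call:
servo_tool(
  series=[-0.0007, -0.0006, 0, 0, 0, -0.0015, -0.0013, 0, 0, 0, -0.0015, -0.0013, 0, 0, 0],
)

```text
time_s: 10.88
position: [0.5513, -0.1916, 0.1337]
tool_rot: [[-1.0, -0.0, -0.0], [-0.0, 1.0, -0.0], [0.0, -0.0, -1.0]]
force: [0.1, 3.1, -1.7]
grip_width: 0.0206
grasp_force: 25.0
```

Call:
servo_tool(
  series=[-0.0006, -0.0007, 0, 0, 0, -0.0013, -0.0014, 0, 0, 0, -0.0013, -0.0014, 0, 0, 0],
)

```text
time_s: 11.25
position: [0.5518, -0.1923, 0.1336]
tool_rot: [[-1.0, -0.0, -0.002], [-0.0, 1.0, 0.001], [0.002, 0.001, -1.0]]
force: [-4.6, 6.4, 1.9]
grip_width: 0.0205
grasp_force: 25.0
```

Call:
servo_tool(
  series=[-0.0006, -0.0008, 0, 0, 0, -0.0012, -0.0015, 0, 0, 0, -0.0012, -0.0015, 0, 0, 0],
)

```text
time_s: 11.62
position: [0.5523, -0.1929, 0.1336]
tool_rot: [[-1.0, -0.001, -0.004], [-0.001, 1.0, 0.003], [0.004, 0.003, -1.0]]
force: [-6.7, 9.0, 4.8]
grip_width: 0.0206
grasp_force: 25.0
```

Call:
servo_tool(
  series=[-0.0006, -0.0008, 0, 0, 0, -0.0006, -0.0008, 0, 0, 0, -0.0006, -0.0008, 0, 0, 0],
)

```text
time_s: 12.0
position: [0.5525, -0.1932, 0.1336]
tool_rot: [[-1.0, -0.001, -0.005], [-0.001, 1.0, 0.004], [0.005, 0.004, -1.0]]
force: [-8.5, 10.3, 7.4]
grip_width: 0.0206
grasp_force: 25.0
```

```bash
python3 - <<'E'
from h import *
o=arm.get_obs(); print(o["position"],o["force"],o["wrist_torque"])
for a in gap()[:5]: print(a)
E
```

```text
[ 0.55252933 -0.19324852  0.13356471] [-8.52852602 10.34664607  7.35077231] [1.72657024 1.29392772 0.0062876 ]
225
236
0.09184889831093357
[169 116  80  62  48  32  40  53  87 146 171 172  20  12  14  14  14  16
  15  15  16  16  15  13  14  14  13  15  15  14]
[191 131 101  83  76  74  76  84 102 141 195 191  80 143 126 120 120 116
 117 118 115 110 111 113 108 105 109 110  98 101]
```

The tangential force has risen from about 3 N to 13 N with almost no motion, and the stop's edge hasn't moved: the carriage is touching. I'll relax the push, open and lift.

Call:
servo_tool(
  series=[0.0007, 0.001, 0, 0, 0, 0.0014, 0.0021, 0, 0, 0, 0.0014, 0.0021, 0, 0, 0, 0.0014, 0.0021, 0, 0, 1, 0.0014, 0.0021, 0, 0, 1, 0.0014, 0.0021, 0, 0, 1, 0.0014, 0.0021, 0, 0, 1, 0.0014, 0.0021, -0.03, 0, 1, 0.0014, 0.0021, -0.08, 0, 1, 0.0014, 0.0021, -0.12, 0, 1, 0.0014, 0.0021, -0.12, 0, 1],
)

```text
time_s: 13.42
position: [0.5551, -0.1943, 0.2581]
tool_rot: [[-1.0, -0.0, 0.007], [-0.0, 1.0, -0.004], [-0.007, -0.004, -1.0]]
force: [1.4, -0.3, -0.3]
grip_width: 0.0883
grasp_force: 0.0
```

Call:
servo_tool(
  series=[0.101, 0.472, 0, 0.01, 1, 0.101, 0.472, 0, 0.01, 1, 0.101, 0.472, 0, 0.01, 1, 0.101, 0.472, 0, 0.01, 1, 0.101, 0.472, 0, 0.01, 1, 0.101, 0.472, 0, 0.01, 1, 0.101, 0.472, 0, 0.01, 1, 0.101, 0.472, 0, 0.01, 1, 0.101, 0.472, 0, 0.01, 1, 0.101, 0.472, 0, 0.01, 1, 0.101, 0.472, 0, 0.01, 1, 0.101, 0.472, 0, 0.01, 1],
)

```text
time_s: 14.92
position: [0.4525, 0.2778, 0.2536]
tool_rot: [[-0.998, 0.064, -0.0], [0.064, 0.998, -0.0], [0.0, -0.0, -1.0]]
force: [0.8, -0.1, -0.6]
grip_width: 0.0883
grasp_force: 0.0
```

```bash
python3 - <<'E'
from h import *
o=arm.get_obs(); print(o["position"],o["force"],o["tool_rot"][:,1])
c=cam("wrist"); save(c,"w2.png"); P=cloud(c); h=cv2.cvtColor(c["pixels"],cv2.COLOR_RGB2HSV);H,S,V=[h[...,i].astype(int) for i in range(3)];z=P[...,2]
def rect(n,m,zz):
    v,u=np.nonzero(m); r=cv2.minAreaRect(np.c_[u,v].astype(np.int32)); print(n,m.sum(),np.nanmedian(P[m],0),"\n",onplane(c,cv2.boxPoints(r),zz).round(4))
X=P[...,0];Y=P[...,1]
near=(X>.38)&(X<.52)&(Y>.2)&(Y<.33)&(z>.1)&(z<.14)
rect("trig",near&(H>6)&(H<24)&(S>170),.124)
rect("grip",near&(X<.48)&(((H>35)&(H<90)&(S>80))|(V<70)),.128)
t=cam("scene");h=cv2.cvtColor(t["pixels"],cv2.COLOR_RGB2HSV)
cv2.imwrite("pics/s4.png",cv2.resize(t["pixels"][150:210,235:307],(720,600),interpolation=0)[:,:,::-1])
E
```

```text
[0.4524864  0.27777189 0.25362481] [ 0.81448573 -0.08198251 -0.55558571] [ 6.44583057e-02  9.97920387e-01 -1.68950603e-04]
trig 844 [0.45916558 0.25900385 0.12384661] 
 [[0.5173 0.2003 0.124 ]
 [0.4078 0.2562 0.124 ]
 [0.4288 0.2999 0.124 ]
 [0.5435 0.2484 0.124 ]]
grip 2037 [0.44197674 0.28806111 0.12980631] 
 [[0.4804 0.2722 0.128 ]
 [0.4041 0.2788 0.128 ]
 [0.406  0.3028 0.128 ]
 [0.4826 0.2983 0.128 ]]
```

View pics/w2.png

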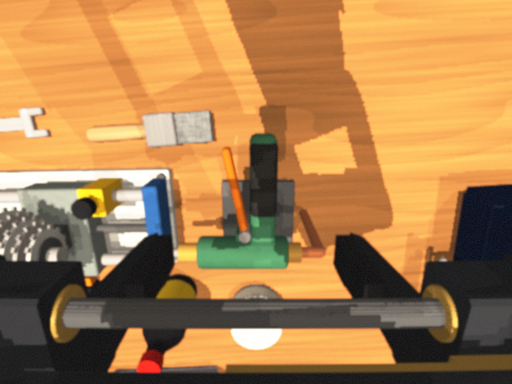

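The wrist view shows the trigger from (226,150) to (244,238) beside the grip at (263,175), clear of both fingers. The grip centre agrees with the first measurement to 3 mm. Descend and squeeze.

Call:
servo_tool(
  series=[0.005, 0.0035, 0.05, 0, 1, 0.005, 0.0035, 0.1, 0, 1, 0.005, 0.0035, 0.135, 0, 1, 0.005, 0.0035, 0.157, 0, 1, 0.005, 0.0035, 0.157, 0, 1, 0.005, 0.0035, 0.157, 0, 0, 0.005, 0.0035, 0.157, 0, 0, 0.005, 0.0035, 0.157, 0, 0, 0.005, 0.0035, 0.157, 0, 0, 0.005, 0.0035, 0.157, 0, 0, 0.005, 0.0035, 0.157, 0, 0, 0.005, 0.0035, 0.157, 0, 0],
  newtons=22,
)

```text
time_s: 16.52
position: [0.4467, 0.2827, 0.0967]
tool_rot: [[-0.998, 0.063, -0.001], [0.063, 0.998, -0.0], [0.001, -0.0, -1.0]]
force: [-4.4, -1.7, 4.0]
grip_width: 0.0345
grasp_force: 22.0
```

The width is 34.5 mm, against 35 mm expected for a full squeeze. I'll hold for over a second, then release and lift.

Call:
servo_tool(
  series=[0, 0, 0, 0, 0, 0, 0, 0, 0, 0, 0, 0, 0, 0, 0, 0, 0, 0, 0, 0, 0, 0, 0, 0, 0, 0, 0, 0, 0, 0, 0, 0, 0, 0, 0, 0, 0, 0, 0, 0, 0, 0, 0, 0, 0, 0, 0, 0, 0, 0, 0, 0, 0, 0, 0, 0, 0, 0, 0, 0],
)

```text
time_s: 18.02
position: [0.4467, 0.2827, 0.0967]
tool_rot: [[-0.998, 0.062, -0.001], [0.062, 0.998, -0.0], [0.001, -0.0, -1.0]]
force: [-4.6, -2.2, 4.8]
grip_width: 0.0342
grasp_force: 22.0
```

Call:
servo_tool(
  series=[0, 0, 0, 0, 1, 0, 0, 0, 0, 1, 0, 0, 0, 0, 1, 0, 0, 0, 0, 1, 0, 0, 0, 0, 1, 0, 0, 0, 0, 1, 0, 0, -0.05, 0, 1, 0, 0, -0.1, 0, 1, 0, 0, -0.155, 0, 1, 0.0, 0.12, -0.155, 0, 1, 0, 0.12, -0.155, 0, 1, 0, 0.12, -0.155, 0, 1, 0, 0.12, -0.155, 0, 1],
)

```text
time_s: 19.65
position: [0.4543, 0.4023, 0.2511]
tool_rot: [[-0.998, 0.062, -0.001], [0.062, 0.998, -0.001], [0.001, -0.001, -1.0]]
force: [0.5, -0.4, -1.2]
grip_width: 0.0881
grasp_force: 0.0
```

```bash
python3 - <<'E'
from h import *
import pickle
c0=pickle.load(open("c1.pkl","rb"))
for a in gap()[:5]: print(a)
c=cam("top");d=cam("scene")
cv2.imwrite("pics/end.png",np.vstack([cv2.resize(c["pixels"][110:290,110:400],(480,298)),cv2.resize(d["pixels"][130:290,130:400],(480,284))])[:,:,::-1])
E
```

```text
225
236
0.09184889831093357
[171 117  78  60  51  35  47  61  92 150 168 167  15  11  14  14  12  15
  15  15  15  16  16  15  14  14  14  17  15  15]
[180 123  94  76  71  67  73  80 105 149 204 204  90 169 164 163 163 163
 161 164 159 157 145 158 142 133 147 160 128 122]
```

View pics/end.png

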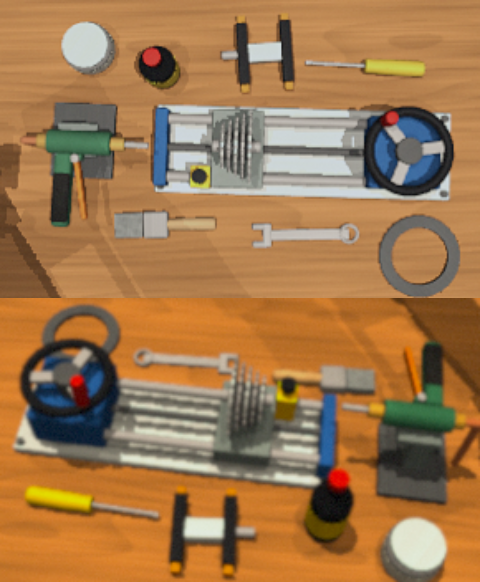

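The final pictures show the carriage against the stop (top crop around (210,175)), the stop where it was, the trigger sprung back, and the loose items in place. I'm handing it in.

```bash
python3 -c "
from bench import arm
print(arm.finish_job())"
```

```text
the job is handed in; nothing more can be done
None
```

I handed the job in at about 20 s. The carriage is wound up against the stop: the knob force rose from about 3 N to 13 N, and the stop did not visibly move. The trigger was squeezed fully for about 1.5 s and sprang back, and the other things on the bench look undisturbed.

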